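# Hold up the tote with the brass fitting

### The arm

A 6-joint arm with a two-finger parallel gripper is mounted at the origin on the work surface. World frame = base frame: x ahead of the robot, y to its left, z up, the work surface at z = 0. Lengths are in m, angles in rad, forces in N, time in s.
With the tool pointing down it reaches from about 0.35 to 0.875 m from the base axis. Payload 15.5 kg.
Tool frame: the origin (TCP) lies between the finger pads; the fingertips stand 8 mm ahead of it and the grasp point (between the pads) lies 11 mm behind it; z points along the fingers, x is the direction in which the jaws open and shut, and the axes are right-handed (so a half turn about z gives the same grasp; the last joint's range is limited). The gripper opens to 85 mm and grips with 20 to 120 N. Pads are 22 mm wide; open, the fingers measure 114 mm over their backs; the gripper's body (76 mm by 85 mm) begins 54 mm behind the grasp point. The pads swing forward as they close: fully open they stand 13 mm farther back than shut.
Start: joints at [1.073, 0.494, 1.345, -0, 1.302, -0.096], TCP at [0.245, 0.575, 0.239] pointing down, gripper open.
Joint ranges: [-2.91, 2.91], [-0.82, 2.16], [0.22, 2.67], [-1.22, 4.37], [0.12, 2.79], [-3.08, 3.08]. Speed limits (rad/s): [1.89, 1.89, 2.57, 3.01, 3.01, 3.01].

### API

Orientations are given as a rotation vector (axis times angle).
In Python, from plant import * gives the robot as it stands. The module is installed in compiled form; this text tells all that it offers.
- The arm moves only by the tool step_arm, never from a script. Its argument "increments" is a list that holds one entry, the list of rows, each a list of 7 numbers: the shift along the world's x, y, z in units of 0.15 m (1.0 is 0.15 m), then the turn, a rotation vector about the world's x, y, z in units of 0.5 rad (1.0 is 0.5 rad), then the opening, from 0 (shut) to 1 (fully open). In form: [[[x, y, z, wx, wy, wz, claw], ...]]. A call has 1 to 5 rows; each row is the pose to reach, as a shift and turn from the pose commanded when the call began; what a row does not reach only later rows make up. A row lasts 1/12 s, in which the tool goes at most 41.7 mm and 7.16 degrees, less where a joint would pass 70% of its speed; a pose out of reach is approached as far as the arm can. A call with a number of a shift or a turn outside -1 to 1 is refused whole. A call with a gripper value outside its range is refused whole. The fingers move at their own pace and stop on an object; "force" is the grip in N (left out, the last holds). Time passes only in rows, so rows that repeat a pose let the fingers close. It gives the time, the measured TCP pose, the force and the opening at its end, in the units of the state.
- state(): the state, without advancing time (a new reading comes with each control period).
- read_camera(name): name is "side" or "top" or "wrist"; returns a dict with "frame" (400x640x3 uint8, red, green, blue), "fx", "fy", "cx", "cy" (pixels), "k1" (the pictures are not rectified: a ray, as slopes to the right and down, at radius r is drawn at 1 + k1 r^2 times it, then the intrinsics apply), "pose" (4x4, takes a point from camera to world coordinates); the wrist camera has in their place "mount" (4x4, takes a point from camera to tool coordinates, whose origin is the TCP and whose axes are the tool frame's). Camera axes: x right, y down, z forward; pixel columns grow to the right and rows downward; lengths in m; the calibration is good to about 2 mm. A picture is of the moment at which its call begins: read the wrist's pose just before it. There is no depth.
- hand_in(): hands the job in, once; it reports no verdict.
The state is a dict: "time": time; "q": joint angles; "joint_velocities": joint speeds; "joint_efforts": joint torques, N m; "tcp_pos": TCP position; "eef_rot": TCP orientation; "ft_force": force on the tool from outside, world axes, zero at the start; "torque": the same for the moment, N m; "gripper_width": opening from 0.0 (shut) to 1.0 (fully open).
Only numpy, scipy, OpenCV 4.12 (cv2) and the standard library are available. Lean on these libraries where they do the work, as an engineer would, in place of code of your own. Each camera call takes 0.05 s, during which the arm holds its last target.

### The job

One of the three grey totes holds the brass fitting. Pick up that tote, keep it level so that the fitting stays standing in it, and hold it still at least 10 cm clear of the table for three seconds; finish while still holding it up there. Leave the other two totes with their parts and everything else where they are.

Things in the scene. Friction and masses are not known exactly. Their poses are not given: they have to be found in the camera images.
- tote_a_grip (a point): one of 3 identical grey steel totes (about 0.3 kg): open tray 140 (own x) x 112 (own y), walls 30 high, 4 thick; floor 4 thick. Above its middle a black handle bar along own x, 124 long, 18 wide, 24 tall, between 2 end straps. Point: centre of the bar, 95 above the tray's underside, which stands on the table at the start; z up. Each tote holds one part; which part, and on which side of the bar, varies
- tote_b_grip (a point): one of 3 identical grey steel totes (about 0.3 kg): open tray 140 (own x) x 112 (own y), walls 30 high, 4 thick; floor 4 thick. Above its middle a black handle bar along own x, 124 long, 18 wide, 24 tall, between 2 end straps. Point: centre of the bar, 95 above the tray's underside, which stands on the table at the start; z up. Each tote holds one part; which part, and on which side of the bar, varies
- tote_c_grip (a point): one of 3 identical grey steel totes (about 0.3 kg): open tray 140 (own x) x 112 (own y), walls 30 high, 4 thick; floor 4 thick. Above its middle a black handle bar along own x, 124 long, 18 wide, 24 tall, between 2 end straps. Point: centre of the bar, 95 above the tray's underside, which stands on the table at the start; z up. Each tote holds one part; which part, and on which side of the bar, varies
- brass_fitting_center (a point): the brass (yellow) pipe fitting: hexagonal foot 37 across, round neck and collar, 45 tall, about 0.14 kg, loose, standing upright on the floor of one of the totes beside the handle bar. This point is its centre, half-way up; z up its own axis
- steel_fitting_center (a point): a steel (silver) pipe fitting of the same shape and size, loose in another tote; point at its centre, half-way up
- blue_cap_center (a point): a blue plastic cap, 38 in diameter, 34 tall, loose in another tote; point at its centre, half-way up
- wrench: a loose steel wrench 190 long lying on the table to the robot's right; origin in the middle of its underside
- blue_bottle: a loose upright blue bottle, 60 in diameter, 150 tall, to the robot's left; origin at the centre of its underside
- spray_can: a loose upright red can, 54 in diameter, 140 tall, to the robot's left; origin at the centre of its underside
- stock: fixed stock along the far side of the table: two black cartons 220 x 170, together 166 tall, in the middle (origin: on the table 30 in front of them, towards the robot); a brake disc 280 in diameter, 58 tall, centred 280 to their left (+y); an open cardboard box 220 x 320, contents up to 158 tall, centred 300 to their right (-y)
- vise: fixed blue bench vise at the right side of the table, about 300 x 160, 145 tall; origin on the table 130 beside its base's centre, towards the middle of the table (its own +y)
- side_carton: fixed open cardboard carton 240 x 160 x 80 tall with spare parts, at the left side of the table; origin on the table 150 beside its centre, towards the middle of the table (its own -y)
Things that resemble listed ones, but are neither listed nor needed, are in the scene too. Leave any purple look-alike of the part that bears tote_c_grip alone.

How it is judged:
On the way:
1. the tote that holds the brass fitting is held level and still at least 10 cm above the table for three seconds, the fitting standing in it (((x of brass_fitting_center in the frame of tote_a_grip between -0.07 and 0.07 m and y of brass_fitting_center in the frame of tote_a_grip between -0.056 and 0.056 m and z of brass_fitting_center in the frame of tote_a_grip between -0.085 and -0.045 m and height (world z) of tote_a_grip above 0.195 m and angle between tote_a_grip's own z axis and vertical below 0.12 rad and angle between brass_fitting_center's own z axis and vertical below 0.2 rad and linear speed of tote_a below 0.03 m/s and angular speed of tote_a below 0.2 rad/s and contact force between the fingers and tote_a above 1 N and contact force between tote_a and stock below 0.2 N and contact force between tote_a and vise below 0.2 N and contact force between tote_a and side_carton below 0.2 N and distance of each of tote_b_grip, tote_c_grip from where it was at the start of the episode below 0.025 m) or (x of brass_fitting_center in the frame of tote_b_grip between -0.07 and 0.07 m and y of brass_fitting_center in the frame of tote_b_grip between -0.056 and 0.056 m and z of brass_fitting_center in the frame of tote_b_grip between -0.085 and -0.045 m and height (world z) of tote_b_grip above 0.195 m and angle between tote_b_grip's own z axis and vertical below 0.12 rad and angle between brass_fitting_center's own z axis and vertical below 0.2 rad and linear speed of tote_b below 0.03 m/s and angular speed of tote_b below 0.2 rad/s and contact force between the fingers and tote_b above 1 N and contact force between tote_b and stock below 0.2 N and contact force between tote_b and vise below 0.2 N and contact force between tote_b and side_carton below 0.2 N and distance of each of tote_a_grip, tote_c_grip from where it was at the start of the episode below 0.025 m) or (x of brass_fitting_center in the frame of tote_c_grip between -0.07 and 0.07 m and y of brass_fitting_center in the frame of tote_c_grip between -0.056 and 0.056 m and z of brass_fitting_center in the frame of tote_c_grip between -0.085 and -0.045 m and height (world z) of tote_c_grip above 0.195 m and angle between tote_c_grip's own z axis and vertical below 0.12 rad and angle between brass_fitting_center's own z axis and vertical below 0.2 rad and linear speed of tote_c below 0.03 m/s and angular speed of tote_c below 0.2 rad/s and contact force between the fingers and tote_c above 1 N and contact force between tote_c and stock below 0.2 N and contact force between tote_c and vise below 0.2 N and contact force between tote_c and side_carton below 0.2 N and distance of each of tote_a_grip, tote_b_grip from where it was at the start of the episode below 0.025 m))), for 3 s.
At the end, for the whole second after the job is handed in: The tote with the brass fitting is in the fingers, its tray at least 100 mm above the table, tilted less than 7 degrees, slower than 30 mm/s and 0.2 rad/s, resting on nothing else; the fitting stands in it, leaning less than 11 degrees; the other two totes are within 25 mm of where they stood (((x of brass_fitting_center in the frame of tote_a_grip between -0.07 and 0.07 m and y of brass_fitting_center in the frame of tote_a_grip between -0.056 and 0.056 m and z of brass_fitting_center in the frame of tote_a_grip between -0.085 and -0.045 m and height (world z) of tote_a_grip above 0.195 m and angle between tote_a_grip's own z axis and vertical below 0.12 rad and angle between brass_fitting_center's own z axis and vertical below 0.2 rad and linear speed of tote_a below 0.03 m/s and angular speed of tote_a below 0.2 rad/s and contact force between the fingers and tote_a above 1 N and contact force between tote_a and stock below 0.2 N and contact force between tote_a and vise below 0.2 N and contact force between tote_a and side_carton below 0.2 N and distance of each of tote_b_grip, tote_c_grip from where it was at the start of the episode below 0.025 m) or (x of brass_fitting_center in the frame of tote_b_grip between -0.07 and 0.07 m and y of brass_fitting_center in the frame of tote_b_grip between -0.056 and 0.056 m and z of brass_fitting_center in the frame of tote_b_grip between -0.085 and -0.045 m and height (world z) of tote_b_grip above 0.195 m and angle between tote_b_grip's own z axis and vertical below 0.12 rad and angle between brass_fitting_center's own z axis and vertical below 0.2 rad and linear speed of tote_b below 0.03 m/s and angular speed of tote_b below 0.2 rad/s and contact force between the fingers and tote_b above 1 N and contact force between tote_b and stock below 0.2 N and contact force between tote_b and vise below 0.2 N and contact force between tote_b and side_carton below 0.2 N and distance of each of tote_a_grip, tote_c_grip from where it was at the start of the episode below 0.025 m) or (x of brass_fitting_center in the frame of tote_c_grip between -0.07 and 0.07 m and y of brass_fitting_center in the frame of tote_c_grip between -0.056 and 0.056 m and z of brass_fitting_center in the frame of tote_c_grip between -0.085 and -0.045 m and height (world z) of tote_c_grip above 0.195 m and angle between tote_c_grip's own z axis and vertical below 0.12 rad and angle between brass_fitting_center's own z axis and vertical below 0.2 rad and linear speed of tote_c below 0.03 m/s and angular speed of tote_c below 0.2 rad/s and contact force between the fingers and tote_c above 1 N and contact force between tote_c and stock below 0.2 N and contact force between tote_c and vise below 0.2 N and contact force between tote_c and side_carton below 0.2 N and distance of each of tote_a_grip, tote_b_grip from where it was at the start of the episode below 0.025 m))); the arm keeps its last pose, push and grip.
It fails at once if the brass fitting toppled (angle between brass_fitting_center's own z axis and vertical above 0.4 rad).
It fails at once if another tote's part moved from its place (distance of any of steel_fitting_center, blue_cap_center from where it was at the start of the episode above 0.04 m).
It fails at once if a bystander (wrench, bottle or can) moved (distance of any of wrench, blue_bottle, spray_can from where it was at the start of the episode above 0.03 m).
It also fails if it takes over 38 s, if anything falls off the work surface, if the arm or the gripper's body presses on something with over 40 N, if the wrist force passes 120 N, or if a joint passes its speed limit or range.

## Working session

There is one attempt and no reset: what is moved stays moved. The work goes in short steps, Python scripts to look and compute and a tool call to move; the robot and the scene stay as the last step left them, time stands still between calls to the robot, and variables do not carry over. Pictures are saved under pics/ and viewed, and the job is handed in when it is done.

Besides the shell and the picture viewer there is one more tool, called after "Call:" in YAML: its name, and indented under it one key for each argument. step_arm: Moves the arm, as the interface text tells. Shifts and turns lie within -1 to 1; 1 stands for 0.15 m of shift or 0.5 rad of turn. Its arguments: {"type":"object","properties":{"increments":{"type":"array","items":{"type":"array","items":{"type":"array","items":{"type":"number"}}}},"force":{"type":"number"}},"required":["increments"]}

```bash
mkdir -p pics; python3 - <<'E'
from plant import *
import cv2,numpy as np
s=state();print(s)
for n in["side","top","wrist"]:
    c=read_camera(n);cv2.imwrite(f"pics/{n}0.png",c["frame"][:,:,::-1])
    print(n,{k:(np.round(v,4).tolist() if k!="frame" else 0) for k,v in c.items()})
E
```

```text
{'time': 0.0, 'q': array([ 1.07251354e+00,  4.94207721e-01,  1.34610622e+00,  4.51550753e-06,
        1.30250222e+00, -9.55492722e-02]), 'joint_velocities': array([ 0.00061049,  0.00016639, -0.00144385,  0.00093321,  0.00062318,
        0.00029815]), 'joint_efforts': array([ 6.21119107e-04, -8.82157302e+01, -3.83855438e+01, -1.03593543e-04,
        1.04042923e-02,  6.50039084e-06]), 'tcp_pos': array([0.24482107, 0.57468742, 0.23869343]), 'eef_rot': array([ 2.62038770e+00,  1.73193149e+00, -1.70000368e-03]), 'ft_force': array([ 0.33986335, -0.61631418,  0.58603118]), 'torque': array([-0.01089246,  0.02037562,  0.0350351 ]), 'gripper_width': 0.99818306325069}
side {'frame': 0, 'fx': 412.0626, 'fy': 412.0626, 'cx': 313.9384, 'cy': 191.2898, 'k1': -0.0395, 'pose': [[0.9124, -0.2504, 0.3238, 0.1562], [-0.409, -0.59, 0.6961, -0.8508], [0.0167, -0.7676, -0.6408, 0.9074], [0.0, 0.0, 0.0, 1.0]]}
top {'frame': 0, 'fx': 445.0402, 'fy': 445.0402, 'cx': 320.0095, 'cy': 203.8532, 'k1': -0.1004, 'pose': [[-0.0126, -0.9953, 0.0955, 0.4141], [-0.9999, 0.013, 0.0037, 0.027], [-0.005, -0.0954, -0.9954, 1.8188], [0.0, 0.0, 0.0, 1.0]]}
wrist {'frame': 0, 'fx': 311.2573, 'fy': 311.2573, 'cx': 321.8113, 'cy': 203.9633, 'k1': -0.0489, 'mount': [[1.0, -0.0008, -0.0009, -0.0006], [0.001, 0.9581, 0.2864, -0.0727], [0.0006, -0.2864, 0.9581, -0.1348], [0.0, 0.0, 0.0, 1.0]]}
```

View pics/side0.png

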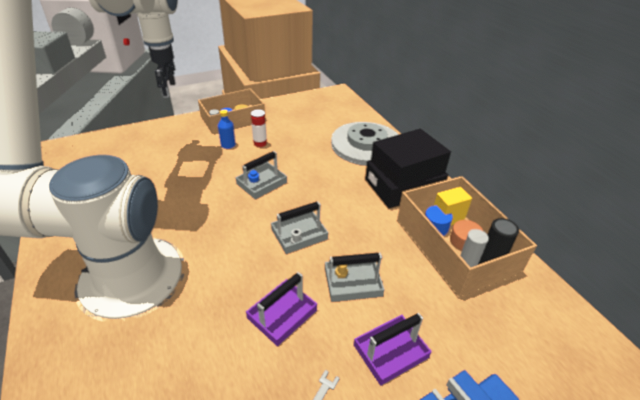

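View pics/top0.png

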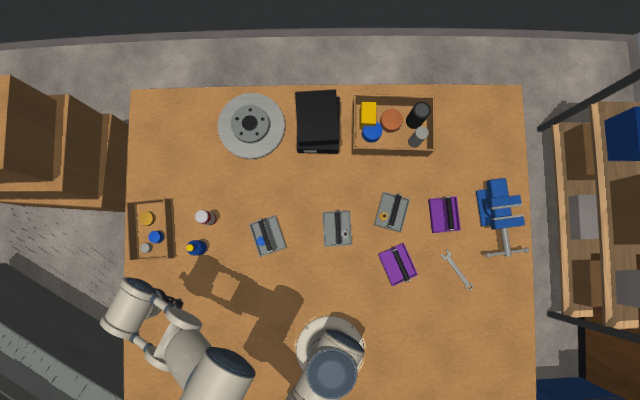

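View pics/wrist0.png

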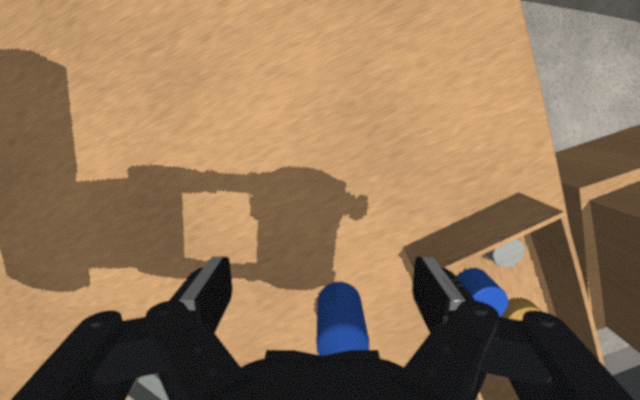

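Top view: the grey totes are at (268,236) with the blue cap, (338,228) with the silver fitting and (391,212) with a yellowish part at (384,216). The purple look-alikes are at (397,265) and (444,214). The third grey tote fits the description, so I'll check it in an enlarged crop.

```bash
python3 - <<'E'
import cv2,numpy as np
t=cv2.imread("pics/top0.png")[185:245,320:420];s=cv2.imread("pics/side0.png")[195:305,265:395]
t=cv2.resize(t,(800,480),interpolation=2);cv2.imwrite("pics/t1.png",t)
cv2.imwrite("pics/s1.png",cv2.resize(s,(650,550),interpolation=2))
E
```

```text
(no output)
```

View pics/t1.png

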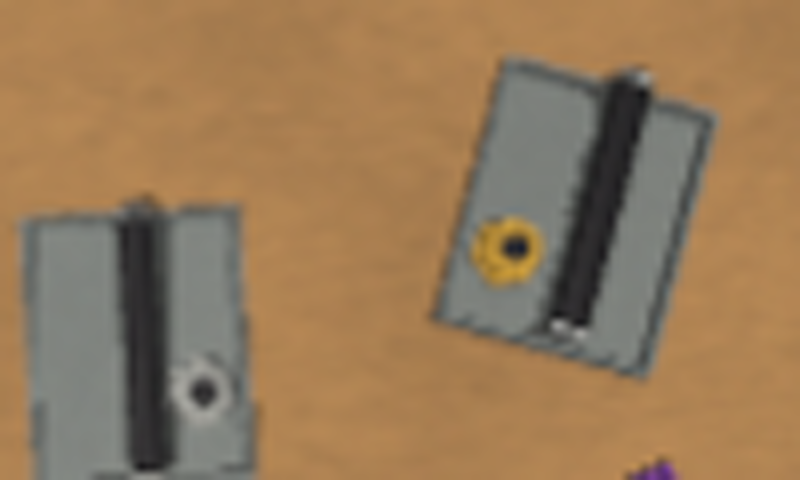

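View pics/s1.png

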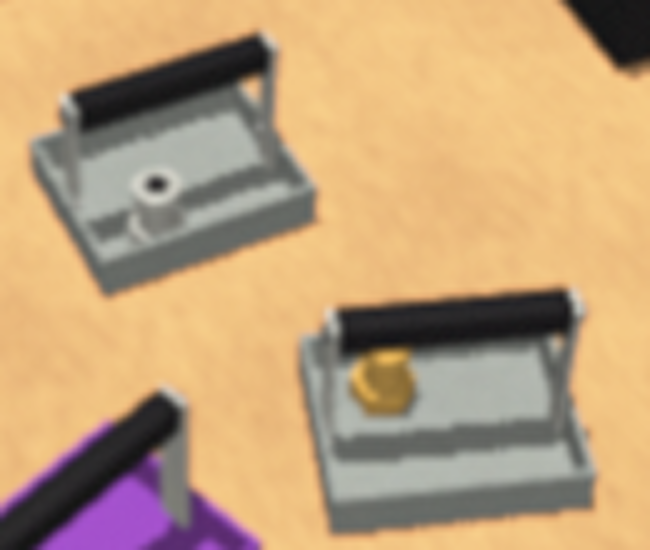

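The crop confirms it: the brass part is in the right-hand grey tote, beside the bar's near end. Next I'll measure the bar ends and the fitting in both cameras.

```bash
cat >h.py <<'E'
from plant import *
import cv2,numpy as np
from scipy.spatial.transform import Rotation as R
def hit(c,uv,z,pose=None):
    K=np.array([[c["fx"],0,c["cx"]],[0,c["fy"],c["cy"]],[0,0,1]])
    n=cv2.undistortPoints(np.array([[uv]],float),K,np.array([c["k1"],0,0,0]))[0,0]
    P=c["pose"] if pose is None else pose
    d=P[:3,:3]@[n[0],n[1],1];o=P[:3,3]
    return o+d*(z-o[2])/d[2]
E
python3 - <<'E'
from h import *
T=read_camera("top");S=read_camera("side")
t=lambda x,y:(320+(x+.5)/8-.5,185+(y+.5)/8-.5)
s=lambda x,y:(265+(x+.5)/5-.5,195+(y+.5)/5-.5)
a=hit(T,t(631,80),.107);b=hit(T,t(570,325),.107)
print("top bar",a,b,(a+b)/2,np.linalg.norm(a-b),np.degrees(np.arctan2(*(a-b)[[1,0]])))
print("brass top",hit(T,t(515,247),.049))
# side: bar mid (visible front face + top) at z .095
a=hit(S,s(575,305),.1);b=hit(S,s(336,328),.1)
print("side bar",a,b,(a+b)/2,np.linalg.norm(a-b),np.degrees(np.arctan2(*(a-b)[[1,0]])))
q=[hit(T,t(*p),.03) for p in[(508,62),(715,115),(645,375),(435,318)]];print("tray rim mid",np.mean(q,0),[np.linalg.norm(q[i]-q[i-1]) for i in range(4)])
s_=state();print(s_["time"],s_["tcp_pos"],R.from_rotvec(s_["eef_rot"]).as_matrix().round(3))
E
```

```text
top bar [ 0.61059942 -0.27135811  0.107     ] [ 0.49219847 -0.2383843   0.107     ] [ 0.55139895 -0.2548712   0.107     ] 0.12290670203320152 -15.562135664099706
brass top [ 0.53415005 -0.22086449  0.049     ]
side bar [ 0.61448879 -0.27723569  0.1       ] [ 0.49392125 -0.24190734  0.1       ] [ 0.55420502 -0.25957151  0.1       ] 0.1256368684157274 -16.331486412921965
tray rim mid [ 0.55016312 -0.25483238  0.03      ] [np.float64(0.13530357538957777), np.float64(0.10839825590747755), np.float64(0.1368778699118243), np.float64(0.10956567310183893)]
0.25 [0.2449184  0.57483862 0.23901223] [[ 0.392  0.92  -0.   ]
 [ 0.92  -0.392 -0.001]
 [-0.001 -0.    -1.   ]]
```

Both cameras agree to about 5 mm. Bar centre is (0.551,-0.255), yaw -15.6°, length 123 mm (124 given). I'll grip about 8 mm toward the fitting, at the combined centre of mass (0.543,-0.253), which needs a +7.5° turn. First I'll rise and travel there.

Call:
step_arm:
  increments:
    - [[0.04, -0.1, 0.2, 0, 0, 0.05, 1], [0.12, -0.33, 0.3, 0, 0, 0.1, 1], [0.2, -0.56, 0.36, 0, 0, 0.15, 1], [0.28, -0.78, 0.4, 0, 0, 0.2, 1], [0.36, -1, 0.4, 0, 0, 0.26, 1]]
  force: 80

```text
time: 0.67
tcp_pos: [0.2995, 0.4239, 0.3005]
eef_rot: [-2.501, -1.901, -0.003]
ft_force: [2.0, -0.9, 1.4]
gripper_width: 1.0
```

Call:
step_arm:
  increments:
    - [[0.07, -0.2, 0, 0, 0, 0, 1], [0.14, -0.4, 0, 0, 0, 0, 1], [0.22, -0.6, 0, 0, 0, 0, 1], [0.29, -0.8, 0, 0, 0, 0, 1], [0.36, -1, 0, 0, 0, 0, 1]]

```text
time: 1.08
tcp_pos: [0.3532, 0.2735, 0.2993]
eef_rot: [2.503, 1.899, 0.0]
ft_force: [1.3, 1.2, -0.1]
gripper_width: 0.999
```

Call:
step_arm:
  increments:
    - [[0.07, -0.2, 0, 0, 0, 0, 1], [0.14, -0.4, 0, 0, 0, 0, 1], [0.22, -0.6, 0, 0, 0, 0, 1], [0.29, -0.8, 0, 0, 0, 0, 1], [0.36, -1, 0, 0, 0, 0, 1]]

```text
time: 1.5
tcp_pos: [0.4072, 0.1234, 0.2994]
eef_rot: [2.503, 1.899, 0.001]
ft_force: [1.4, 0.2, -1.0]
gripper_width: 1.005
```

Call:
step_arm:
  increments:
    - [[0.07, -0.2, 0, 0, 0, 0, 1], [0.14, -0.4, 0, 0, 0, 0, 1], [0.22, -0.6, 0, 0, 0, 0, 1], [0.29, -0.8, 0, 0, 0, 0, 1], [0.36, -1, 0, 0, 0, 0, 1]]

```text
time: 1.92
tcp_pos: [0.4612, -0.0267, 0.2994]
eef_rot: [2.503, 1.899, 0.0]
ft_force: [1.6, 0.4, 1.1]
gripper_width: 1.003
```

Tracking is good. Remaining shift: (0.082,-0.226), then down to z about 0.22 to look.

Call:
step_arm:
  increments:
    - [[0.07, -0.2, 0, 0, 0, 0, 1], [0.14, -0.4, 0, 0, 0, 0, 1], [0.22, -0.6, 0, 0, 0, 0, 1], [0.28, -0.78, 0, 0, 0, 0, 1], [0.34, -0.94, 0, 0, 0, 0, 1]]

```text
time: 2.33
tcp_pos: [0.5122, -0.168, 0.2992]
eef_rot: [2.503, 1.898, -0.0]
ft_force: [-0.3, 1.0, -0.1]
gripper_width: 1.0
```

Call:
step_arm:
  increments:
    - [[0.06, -0.17, -0.1, 0, 0, 0, 1], [0.12, -0.34, -0.25, 0, 0, 0, 1], [0.17, -0.49, -0.4, 0, 0, 0, 1], [0.2, -0.57, -0.5, 0, 0, 0, 1], [0.2, -0.57, -0.53, 0, 0, 0, 1]]

```text
time: 2.75
tcp_pos: [0.5416, -0.2534, 0.2169]
eef_rot: [-2.503, -1.895, 0.002]
ft_force: [-0.5, 0.8, -0.2]
gripper_width: 1.001
```

```bash
python3 - <<'E'
from h import *
s=state();c=read_camera("wrist");cv2.imwrite("pics/w1.png",c["frame"][:,:,::-1])
M=np.eye(4);M[:3,:3]=R.from_rotvec(s["eef_rot"]).as_matrix();M[:3,3]=s["tcp_pos"]
np.save("w1.npy",M@c["mount"]);print(s["tcp_pos"],s["q"])
E
```

```text
[ 0.54162005 -0.25338293  0.21689946] [-5.37205627e-01  4.78774703e-01  1.44057505e+00 -4.05201781e-04
  1.22519048e+00 -1.83325271e+00]
```

View pics/w1.png

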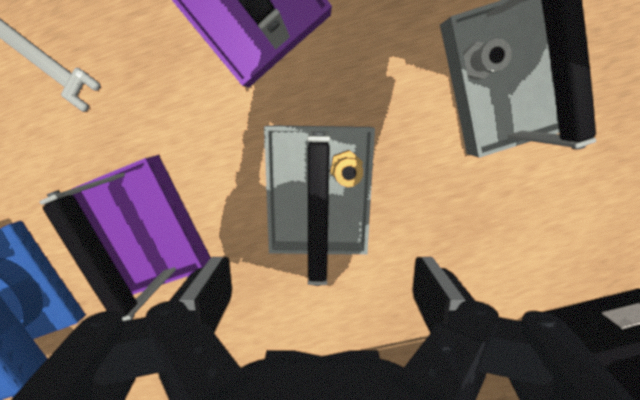

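Wrist view: the bar runs from (318,140) to (317,283) between the jaws, nearly parallel to the image columns. The brass fitting stands at (347,171), and the purple totes are clear of the fingers.

```bash
python3 - <<'E'
from h import *
P=np.load("w1.npy");c=read_camera("wrist")
a=hit(c,(318,283),.107,P);b=hit(c,(318.5,143),.107,P)
print(a,b,(a+b)/2,np.linalg.norm(a-b),np.degrees(np.arctan2(*(a-b)[[1,0]])))
print("brass",hit(c,(347.5,172.5),.049,P))
m=R.from_rotvec(state()["eef_rot"]).as_matrix();print(m.round(3),np.degrees(np.arctan2(m[1,0],m[0,0])))
E
```

```text
[ 0.61111297 -0.27734456  0.107     ] [ 0.49321208 -0.24315128  0.107     ] [ 0.55216253 -0.26024792  0.107     ] 0.12275911419706373 -16.173067278235813
brass [ 0.53369558 -0.22561347  0.049     ]
[[ 0.27   0.963 -0.002]
 [ 0.963 -0.27   0.001]
 [ 0.001 -0.002 -1.   ]] 74.33034448505349
```

The wrist view and side camera agree: centre (0.5525,-0.259), yaw about -16.1°. I'll correct by (+2.5,-3.5) mm and -0.4° and descend to TCP z about 0.083, which puts the grasp point near the bar's mid height.

Call:
step_arm:
  increments:
    - [[0.017, -0.023, -0.1, 0, 0, -0.014, 1], [0.017, -0.023, -0.25, 0, 0, -0.014, 1], [0.017, -0.023, -0.4, 0, 0, -0.014, 1], [0.017, -0.023, -0.5, 0, 0, -0.014, 1], [0.017, -0.023, -0.5, 0, 0, -0.014, 1]]

```text
time: 3.27
tcp_pos: [0.5435, -0.2533, 0.1434]
eef_rot: [-2.506, -1.889, 0.002]
ft_force: [-0.3, 0.7, 0.3]
gripper_width: 0.998
```

Call:
step_arm:
  increments:
    - [[0.005, -0.02, -0.1, 0, 0, 0, 1], [0.005, -0.02, -0.2, 0, 0, 0, 1], [0.005, -0.02, -0.2, 0, 0, 0, 1]]

```text
time: 3.52
tcp_pos: [0.5449, -0.2571, 0.1145]
eef_rot: [-2.508, -1.89, 0.001]
ft_force: [-1.4, 0.3, -0.9]
gripper_width: 1.001
```

```bash
python3 - <<'E'
from h import *
s=state();c=read_camera("wrist");cv2.imwrite("pics/w2.png",c["frame"][:,:,::-1])
M=np.eye(4);M[:3,:3]=R.from_rotvec(s["eef_rot"]).as_matrix();M[:3,3]=s["tcp_pos"]
np.save("w2.npy",M@c["mount"]);print(s["time"],s["tcp_pos"],M[:3,:3].round(4),np.degrees(np.arctan2(M[1,0],M[0,0])))
E
```

```text
3.5167 [ 0.54489904 -0.25707797  0.11449252] [[ 2.757e-01  9.613e-01 -1.100e-03]
 [ 9.613e-01 -2.757e-01  8.000e-04]
 [ 4.000e-04 -1.300e-03 -1.000e+00]] 73.99896098036423
```

View pics/w2.png

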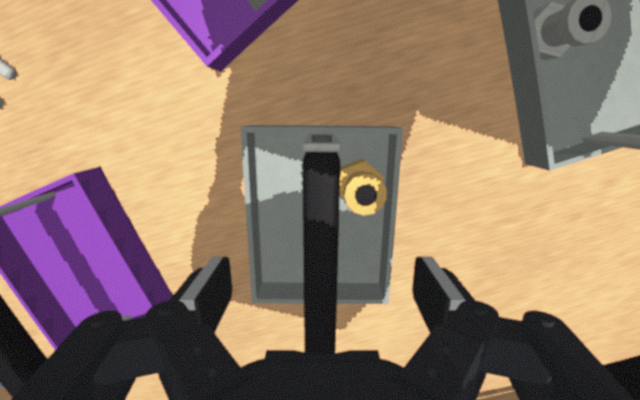

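The bar (column about 320) is centred between the pads, whose midpoint is column 322, and the fitting is clear of the jaws. I'll go down the last 31 mm and close.

Call:
step_arm:
  increments:
    - [[0, 0, -0.1, 0, 0, 0, 1], [0, 0, -0.18, 0, 0, 0, 1], [0, 0, -0.21, 0, 0, 0, 1], [0, 0, -0.21, 0, 0, 0, 1], [0, 0, -0.21, 0, 0, 0, 0.5]]

```text
time: 3.98
tcp_pos: [0.5458, -0.258, 0.0846]
eef_rot: [2.509, 1.89, 0.001]
ft_force: [0.8, -0.0, 0.4]
gripper_width: 0.882
```

Call:
step_arm:
  increments:
    - [[0, 0, 0, 0, 0, 0, 0.4], [0, 0, 0, 0, 0, 0, 0.35], [0, 0, 0, 0, 0, 0, 0.3], [0, 0, 0, 0, 0, 0, 0.25], [0, 0, 0, 0, 0, 0, 0.2]]

```text
time: 4.4
tcp_pos: [0.5454, -0.2581, 0.0836]
eef_rot: [2.509, 1.89, 0.0]
ft_force: [-1.6, 1.2, 5.6]
gripper_width: 0.21
```

Call:
step_arm:
  increments:
    - [[0, 0, 0, 0, 0, 0, 0.1], [0, 0, 0, 0, 0, 0, 0], [0, 0, 0, 0, 0, 0, 0], [0, 0, 0, 0, 0, 0, 0], [0, 0, 0, 0, 0, 0, 0]]

```text
time: 4.82
tcp_pos: [0.5454, -0.2581, 0.0837]
eef_rot: [2.509, 1.89, 0.0]
ft_force: [-1.4, 0.5, 6.7]
gripper_width: 0.198
```

Closed at about 17 mm on the 18 mm bar, so it's held. I'll lift gently.

Call:
step_arm:
  increments:
    - [[0, 0, 0.005, 0, 0, 0, 0], [0, 0, 0.015, 0, 0, 0, 0], [0, 0, 0.03, 0, 0, 0, 0], [0, 0, 0.05, 0, 0, 0, 0], [0, 0, 0.07, 0, 0, 0, 0]]

```text
time: 5.23
tcp_pos: [0.5452, -0.2579, 0.0939]
eef_rot: [-2.509, -1.89, 0.0]
ft_force: [-0.3, 0.5, -4.8]
gripper_width: 0.194
```

```bash
python3 - <<'E'
from h import *
c=read_camera("wrist");cv2.imwrite("pics/w3.png",c["frame"][:,:,::-1])
c=read_camera("side");cv2.imwrite("pics/s3.png",cv2.resize(c["frame"][180:310,250:410,::-1],(800,600)))
E
```

```text
(no output)
```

View pics/w3.png

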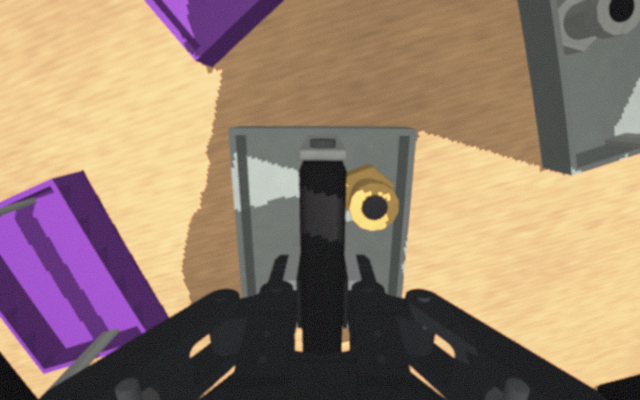

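View pics/s3.png

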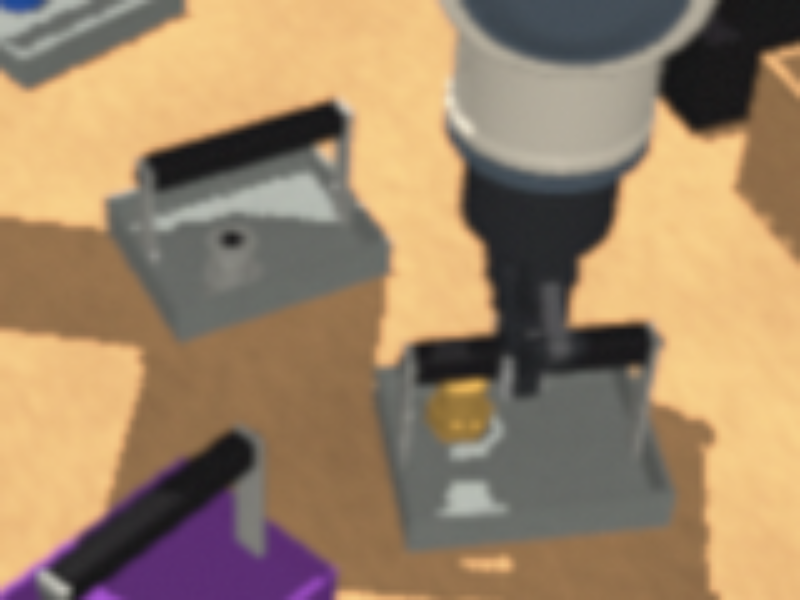

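The tote hangs level and clear with the fitting standing at wrist (373,207), and the force change fits about 4–5 N of weight. I'll keep lifting.

Call:
step_arm:
  increments:
    - [[0, 0, 0.03, 0, 0, 0, 0], [0, 0, 0.08, 0, 0, 0, 0], [0, 0, 0.14, 0, 0, 0, 0], [0, 0, 0.21, 0, 0, 0, 0], [0, 0, 0.28, 0, 0, 0, 0]]

```text
time: 5.75
tcp_pos: [0.5454, -0.258, 0.1371]
eef_rot: [2.509, 1.89, 0.0]
ft_force: [-0.8, 0.7, -3.7]
gripper_width: 0.197
```

Call:
step_arm:
  increments:
    - [[0, 0, 0.07, 0, 0, 0, 0], [0, 0, 0.14, 0, 0, 0, 0], [0, 0, 0.21, 0, 0, 0, 0], [0, 0, 0.28, 0, 0, 0, 0], [0, 0, 0.35, 0, 0, 0, 0]]

```text
time: 6.17
tcp_pos: [0.5452, -0.258, 0.1894]
eef_rot: [2.509, 1.89, 0.0]
ft_force: [0.3, 0.4, -4.5]
gripper_width: 0.199
```

Call:
step_arm:
  increments:
    - [[0, 0, 0.07, 0, 0, 0, 0], [0, 0, 0.14, 0, 0, 0, 0], [0, 0, 0.2, 0, 0, 0, 0], [0, 0, 0.25, 0, 0, 0, 0], [0, 0, 0.28, 0, 0, 0, 0]]

```text
time: 6.58
tcp_pos: [0.5455, -0.2581, 0.2314]
eef_rot: [2.509, 1.889, 0.001]
ft_force: [-0.0, 0.1, -4.5]
gripper_width: 0.197
```

Call:
step_arm:
  increments:
    - [[0, 0, 0.02, 0, 0, 0, 0], [0, 0, 0.03, 0, 0, 0, 0], [0, 0, 0.03, 0, 0, 0, 0], [0, 0, 0.03, 0, 0, 0, 0], [0, 0, 0.03, 0, 0, 0, 0]]

```text
time: 7.0
tcp_pos: [0.5451, -0.2579, 0.2343]
eef_rot: [-2.509, -1.89, 0.0]
ft_force: [0.1, 0.7, -4.2]
gripper_width: 0.197
```

```bash
python3 - <<'E'
from h import *
s=state();print(s["tcp_pos"],s["ft_force"],s["torque"],s["gripper_width"],R.from_rotvec(s["eef_rot"]).as_matrix()[2])
c=read_camera("wrist");cv2.imwrite("pics/w4.png",c["frame"][:,:,::-1])
c=read_camera("side");cv2.imwrite("pics/s4.png",cv2.resize(c["frame"][130:290,240:440,::-1],(750,600)))
c=read_camera("top");cv2.imwrite("pics/t4.png",c["frame"][:,:,::-1])
E
```

```text
[ 0.54512111 -0.25787385  0.23432458] [ 0.13560342  0.67078796 -4.21583961] [-0.05380379  0.00537792  0.01416144] 0.19670721005574512 [ 1.57099987e-04 -7.18997157e-04 -9.99999729e-01]
```

View pics/w4.png

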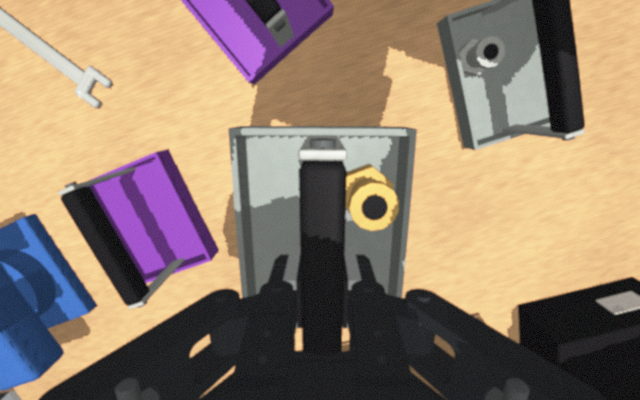

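View pics/s4.png

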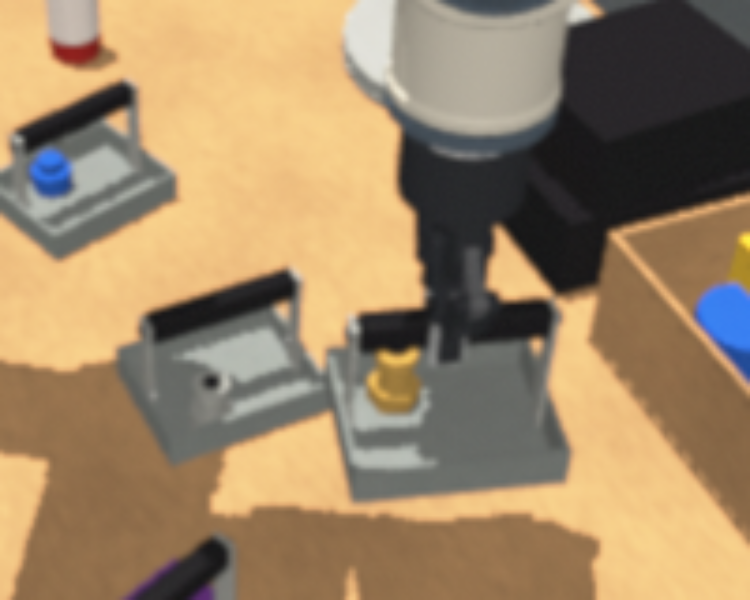

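View pics/t4.png

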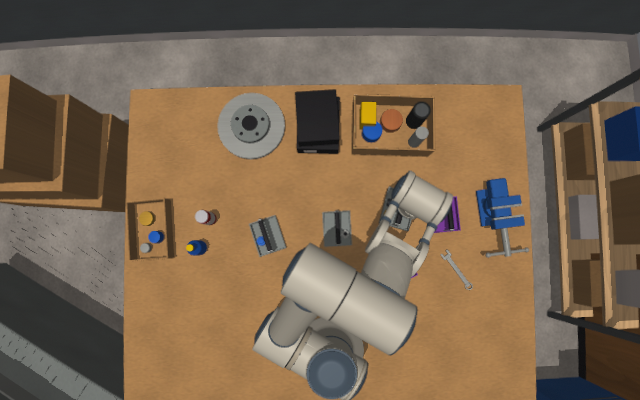

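The tote is up with TCP z 0.234, so its tray is about 0.15 m above the table. The fitting is upright at the same wrist pixel (373,207) as just after the grasp, so nothing has slipped. The other totes and bystanders haven't moved in the top view. Now I'll hold still for over 3 s.

Call:
step_arm:
  increments:
    - [[0, 0, 0, 0, 0, 0, 0], [0, 0, 0, 0, 0, 0, 0], [0, 0, 0, 0, 0, 0, 0], [0, 0, 0, 0, 0, 0, 0], [0, 0, 0, 0, 0, 0, 0]]

```text
time: 7.57
tcp_pos: [0.5453, -0.258, 0.2348]
eef_rot: [2.509, 1.89, -0.0]
ft_force: [-0.3, 0.6, -4.5]
gripper_width: 0.199
```

Call:
step_arm:
  increments:
    - [[0, 0, 0, 0, 0, 0, 0], [0, 0, 0, 0, 0, 0, 0], [0, 0, 0, 0, 0, 0, 0], [0, 0, 0, 0, 0, 0, 0], [0, 0, 0, 0, 0, 0, 0]]

```text
time: 7.98
tcp_pos: [0.5453, -0.258, 0.2348]
eef_rot: [2.509, 1.89, -0.0]
ft_force: [0.3, -0.2, -4.7]
gripper_width: 0.201
```

Call:
step_arm:
  increments:
    - [[0, 0, 0, 0, 0, 0, 0], [0, 0, 0, 0, 0, 0, 0], [0, 0, 0, 0, 0, 0, 0], [0, 0, 0, 0, 0, 0, 0], [0, 0, 0, 0, 0, 0, 0]]

```text
time: 8.4
tcp_pos: [0.5453, -0.258, 0.2348]
eef_rot: [2.509, 1.89, 0.0]
ft_force: [-0.5, 0.4, -4.4]
gripper_width: 0.196
```

Call:
step_arm:
  increments:
    - [[0, 0, 0, 0, 0, 0, 0], [0, 0, 0, 0, 0, 0, 0], [0, 0, 0, 0, 0, 0, 0], [0, 0, 0, 0, 0, 0, 0], [0, 0, 0, 0, 0, 0, 0]]

```text
time: 8.82
tcp_pos: [0.5453, -0.258, 0.2348]
eef_rot: [2.509, 1.89, 0.0]
ft_force: [-0.2, 0.4, -5.5]
gripper_width: 0.198
```

Call:
step_arm:
  increments:
    - [[0, 0, 0, 0, 0, 0, 0], [0, 0, 0, 0, 0, 0, 0], [0, 0, 0, 0, 0, 0, 0], [0, 0, 0, 0, 0, 0, 0], [0, 0, 0, 0, 0, 0, 0]]

```text
time: 9.23
tcp_pos: [0.5453, -0.2579, 0.2348]
eef_rot: [-2.509, -1.89, -0.0]
ft_force: [-1.2, 0.5, -4.5]
gripper_width: 0.203
```

Call:
step_arm:
  increments:
    - [[0, 0, 0, 0, 0, 0, 0], [0, 0, 0, 0, 0, 0, 0], [0, 0, 0, 0, 0, 0, 0], [0, 0, 0, 0, 0, 0, 0], [0, 0, 0, 0, 0, 0, 0]]

```text
time: 9.65
tcp_pos: [0.5453, -0.258, 0.2348]
eef_rot: [2.509, 1.89, -0.0]
ft_force: [-0.1, 0.8, -4.9]
gripper_width: 0.196
```

Call:
step_arm:
  increments:
    - [[0, 0, 0, 0, 0, 0, 0], [0, 0, 0, 0, 0, 0, 0], [0, 0, 0, 0, 0, 0, 0], [0, 0, 0, 0, 0, 0, 0], [0, 0, 0, 0, 0, 0, 0]]

```text
time: 10.07
tcp_pos: [0.5453, -0.258, 0.2348]
eef_rot: [-2.51, -1.89, -0.0]
ft_force: [-0.4, -0.9, -4.3]
gripper_width: 0.199
```

Call:
step_arm:
  increments:
    - [[0, 0, 0, 0, 0, 0, 0], [0, 0, 0, 0, 0, 0, 0], [0, 0, 0, 0, 0, 0, 0], [0, 0, 0, 0, 0, 0, 0], [0, 0, 0, 0, 0, 0, 0]]

```text
time: 10.48
tcp_pos: [0.5453, -0.258, 0.2348]
eef_rot: [2.509, 1.89, -0.0]
ft_force: [0.0, 0.2, -4.8]
gripper_width: 0.199
```

Call:
step_arm:
  increments:
    - [[0, 0, 0, 0, 0, 0, 0], [0, 0, 0, 0, 0, 0, 0], [0, 0, 0, 0, 0, 0, 0], [0, 0, 0, 0, 0, 0, 0], [0, 0, 0, 0, 0, 0, 0]]

```text
time: 10.9
tcp_pos: [0.5453, -0.258, 0.2348]
eef_rot: [2.509, 1.89, 0.0]
ft_force: [-0.0, -1.1, -5.2]
gripper_width: 0.197
```

Call:
step_arm:
  increments:
    - [[0, 0, 0, 0, 0, 0, 0], [0, 0, 0, 0, 0, 0, 0], [0, 0, 0, 0, 0, 0, 0], [0, 0, 0, 0, 0, 0, 0], [0, 0, 0, 0, 0, 0, 0]]

```text
time: 11.32
tcp_pos: [0.5453, -0.258, 0.2348]
eef_rot: [2.509, 1.89, 0.0]
ft_force: [0.3, -0.4, -4.9]
gripper_width: 0.196
```

```bash
python3 - <<'E'
from h import *
s=state();print(s["time"],s["tcp_pos"],s["ft_force"],s["torque"],s["gripper_width"],abs(s["joint_velocities"]).max())
c=read_camera("wrist");cv2.imwrite("pics/w5.png",c["frame"][:,:,::-1])
a=cv2.imread("pics/w4.png");print("diff",np.abs(a.astype(int)-c["frame"][:,:,::-1]).mean())
E
```

```text
11.3167 [ 0.54529904 -0.25796545  0.23481111] [ 0.25650708 -0.39920717 -4.90793454] [-0.00767905 -0.01302249 -0.01225313] 0.19566997907869246 0.0013003919044488675
diff 3.09873828125
```

View pics/w5.png

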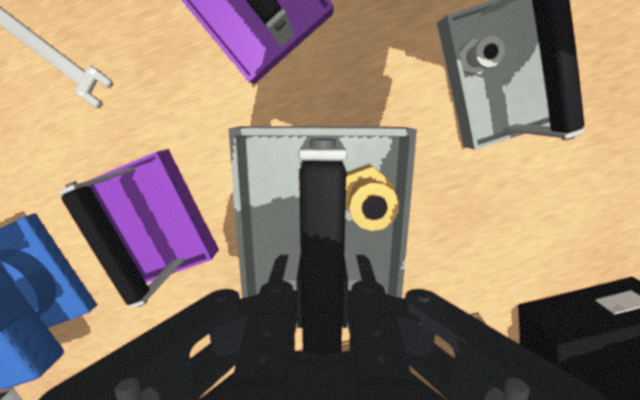

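The view hasn't changed: fitting still upright at (373,207), tote level and steady after about 4.3 s of holding. Handing in.

```bash
python3 -c "
from plant import *
print(hand_in())"
```

```text
the job is handed in; nothing more can be done
None
```

I picked up the right-hand grey tote, the one holding the brass fitting, and lifted it so its tray is about 0.15 m above the table. I held it still for about 4.3 s, then handed the job in at about 11.4 s, still holding it. I gripped the bar about 8 mm off its middle, under the combined centre of mass, with 80 N.

**Last checks:**
- **Steadiness:** the TCP stayed within 0.1 mm at z = 0.235 during the hold. The load read a steady 4–5 N, and the opening matched the 18 mm bar to about 1 mm.
- **Fitting and tote:** the fitting stood upright at the same wrist-camera pixel from grasp to end, so the tote neither slipped nor tilted.
- **Surroundings:** in the top view taken after the lift, the other two grey totes, bottle, can and wrench had not visibly moved. That was by eye only; the arm partly covered the purple totes.
- **Disagreement:** the top camera placed the bar about 5 mm off in y from the side and wrist cameras. I used the latter two, and the bar was centred between the pads before I closed them.

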